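# Close the quick clamp on a workpiece

### The arm

A 6-joint arm with a two-finger parallel gripper is mounted at the origin on the work surface. World frame = base frame: x ahead of the robot, y to its left, z up, the work surface at z = 0. Lengths are in m, angles in rad, forces in N, time in s.
With the tool pointing down it reaches from about 0.35 to 0.975 m from the base axis. Payload 4.9 kg.
Tool frame: the origin (TCP) lies midway between the tips of the shut fingers; the grasp point (between the pads) lies ctrl.grip_depth behind it (ctrl.grip_depth is the distance from the TCP to the grasp point, in m); y points along the fingers, z is the direction in which the jaws open and shut, and the axes are right-handed (so a half turn about y gives the same grasp; the last joint's range is limited). The gripper opens to 85 mm and grips with 20 to 120 N. Pads are 22 mm wide; open, the fingers measure 114 mm over their backs; the gripper's body (76 mm by 85 mm) begins 54 mm behind the grasp point. The pads swing forward as they close: fully open they stand 13 mm farther back than shut.
Start: joints at [1.095, 0.053, 1.613, -0, 1.476, -0.119], TCP at [0.218, 0.586, 0.231] pointing down, gripper open.
Joint ranges: [-3.01, 3.01], [-1.01, 2.22], [0.06, 2.58], [-1.02, 4.17], [0.09, 2.62], [-3.14, 3.14]. Speed limits (rad/s): [2.57, 2.57, 3.14, 3.14, 3.14, 3.14].

### API

Orientations are given as a rotation vector (axis times angle).
In Python, from station import ctrl gives the robot as it stands.
- The arm moves only by the tool jog_arm, never from a script. Its argument "moves" is a list of rows, each a list of 6 numbers: the shift along the tool's x, y, z in mm, then the turn, a rotation vector about the tool's x, y, z in rad. In form: [[x, y, z, wx, wy, wz], ...]. A call has 1 to 12 rows; each row shifts and turns the commanded pose from where the row before left it, along the tool's axes as they then stand; what a row does not reach is not made up. A row lasts 1/10 s, in which the tool goes at most 50 mm and 8.59 degrees, less where a joint would pass 70% of its speed; a pose out of reach is approached as far as the arm can. A call is refused whole if a number of a shift passes 50 or a number of a turn 0.15, either way. A call with a gripper value outside its range is refused whole. "grip" is the finger opening in mm, from 0 to 85.4, set as the call begins (left out, the last holds). The fingers move at their own pace and stop on an object; "grip_force" is the grip in N (left out, the last holds). Time passes only in rows, so rows that do not move let the fingers close. It gives the time, the measured TCP pose, the force and the opening at its end, in the units of the state.
- ctrl.get_obs(): the state, without advancing time (a new reading comes with each control period).
- ctrl.get_image(name): name is "scene" or "top" or "wrist"; returns the picture (400x640x3 uint8, red, green, blue); there is no depth.
- ctrl.camera_params(name): a dict with "fx", "fy", "cx", "cy" (pixels), "pose" (4x4, takes a point from camera to world coordinates); the wrist camera has in their place "T_tool_cam" (4x4, takes a point from camera to tool coordinates, whose origin is the TCP and whose axes are the tool frame's). Camera axes: x right, y up, looking along -z (the intrinsics and any distortion apply to the point x, -y, -z); pixel columns grow to the right and rows downward; lengths in m; the calibration is good to about 2 mm. A picture is of the moment at which its call begins: read the wrist's pose just before it. camera_params takes no time and is no camera call.
- ctrl.finish_job(): hands the job in, once; it reports no verdict.
The state is a dict: "t": time; "q": joint angles; "dq": joint speeds; "effort": joint torques, N m; "tool_pos": TCP position; "tool_rot": TCP orientation; "contact_force": force on the tool from outside, world axes, zero at the start; "wrist_torque": the same for the moment, N m; "opening": finger opening in m.
Only numpy, scipy, OpenCV 4.12 (cv2) and the standard library are available. Lean on these libraries where they do the work, as an engineer would, in place of code of your own. Each camera call takes 0.05 s, during which the arm holds its last target. There are 200 camera calls.

### The job

Close the quick clamp on the aluminium workpiece: with the back of a finger, push the clamp strap round over the workpiece until it is fully home against its stop with the stud in its notch, and only then push the cam lever down until it lies level. Everything is done by pushing: do not lift anything, leave the workpiece seated in its nest, leave the pin, block and bottle standing around the clamp where they are, and finish with the clamp closed.

Things in the scene. Friction and masses are not known exactly. Their poses are not given: they have to be found in the camera images.
- fixture: Fixed steel base plate, x -55 to 55, y -110 to 100, 20 mm thick; origin on the bench, z up. In its frame (mm): strap's pivot post (0,-80), nut on it up to z 86; 10 mm stop pin (21.5,-50) up to z 70; stud (0,70) carrying the cam lever; workpiece nest round (0,-5), strips up to z 26. The closed strap lies along +y over the workpiece to the stud; open, it points out beyond the -x side.
- strap (a joint): Angle of the strap about its upright pivot, rad: 0 fully open, 1.75 closed (the stop, fully home, strap along the fixture's +y). Grows as the strap swings clockwise seen from above. Starts between 0 and 0.6. Stays where it is left; friction about 0.15 N m.
- strap_pivot (a point): Point on the strap's pivot axis, at mid thickness of the strap (67 mm above the bench). Its x axis points along the strap to its free end, z up; its -y axis points in the direction in which the strap swings to close.
- strap_mid (a point): On the strap's centre line, 90 mm from the pivot axis, mid thickness; axes as strap_pivot. Dark steel bar 32 wide, 18 thick (58 to 76 mm above the bench), ending 175 mm from the pivot, with a 24 mm notch for the stud in its closing (-y) edge, 151 mm out. Push its other (+y) edge, 16 mm from the centre line. Clear space below and beside it; passes 2 mm over the workpiece.
- lever (a joint): Angle of the cam lever about its level axis, rad: 0 raised (63 degrees above level, leaning away from the strap), 1.1 fully down (level, pointing along the fixture's +y, against its limit). Starts between 0 and 0.3. Stays where it is left; friction about 0.25 N m (some 3 N at the grip).
- lever_pivot (a point): Point on the lever's level axis, on top of the stud, 88 mm above the bench. Its y axis points along the lever to its free end, x is the hinge axis, z points out of the lever's upper face, the one that faces the strap while the lever is raised.
- lever_pad (a point): Point on the upper face of the lever's black grip, 80 mm from the lever's axis; same axes as lever_pivot. The grip is 26 mm wide, 14 mm thick and reaches from 50 to 105 mm from the axis. Push here, outwards and down, to close the lever.
- workpiece: Loose aluminium workpiece, 0.2 kg, resting in the nest on the base plate (its underside 20 mm above the bench) with 1.5 mm play. Stepped: foot 56 (x) by 50 (y) by 22 mm high, above it a rib 28 (x) by 50 (y) up to 36 mm (56 mm above the bench). Origin: centre of its underside.
- turned_pin: Loose aluminium turned pin standing on the bench, 36 mm wide foot, 22 mm neck, 50 mm high. Origin: centre of its underside. Leave alone.
- spare_block: Loose plain aluminium block 56 by 50 by 36 mm on the bench. Origin: centre of its underside. Leave alone.
- oil_bottle: Loose white bottle, 44 mm wide, 100 mm high, standing on the bench. Origin: centre of its underside. Leave alone.
Mind the look-alikes: they are no part of the job. Leave any red look-alike of the workpiece alone.

How it is judged:
On the way, in this order (a step that is already met when the one before it is completed fails the run):
1. the strap is fully home against its stop while the lever is still raised (value of joint strap above 1.69 rad and value of joint lever below 0.6 rad), for 0.2 s.
2. the cam lever is pushed down level with the strap home (value of joint lever above 1 rad and value of joint strap above 1.69 rad), for 0.2 s.
At the end, for the whole second after the job is handed in: The strap is within 0.06 rad of its stop (joint above 1.69), the lever within 0.1 rad of level (joint above 1.0), both at rest; the workpiece lies seated in its nest, flat and within 6 mm of where it was (all of step 2 and velocity of joint strap between -0.05 and 0.05 rad/s and velocity of joint lever between -0.05 and 0.05 rad/s and linear speed of workpiece below 0.02 m/s and z of workpiece in the frame of fixture below 0.024 m and angle between workpiece's own z axis and vertical below 0.06 rad and distance of workpiece from where it was at the start of the episode below 0.006 m); the robot touches nothing.
It fails at once if the lever is pushed down before the strap is home (value of joint lever above 0.7 rad and value of joint strap below 1.62 rad).
It fails at once if the workpiece is lifted or pushed out of its nest (z of workpiece in the frame of fixture above 0.026 m or distance of workpiece from where it was at the start of the episode above 0.008 m).
It fails at once if the loose turned pin is shifted, lifted or knocked over (distance of turned_pin from where it was at the start of the episode above 0.015 m or angle between turned_pin's own z axis and vertical above 0.3 rad).
It fails at once if the spare block is shifted, lifted or knocked over (distance of spare_block from where it was at the start of the episode above 0.015 m or angle between spare_block's own z axis and vertical above 0.3 rad).
It fails at once if the oil bottle is shifted, lifted or knocked over (distance of oil_bottle from where it was at the start of the episode above 0.015 m or angle between oil_bottle's own z axis and vertical above 0.3 rad).
It also fails if it takes over 48 s, if anything falls off the work surface, if the arm or the gripper's body presses on something with over 40 N, if the wrist force passes 120 N, or if a joint passes its speed limit or range.

## Working session

There is one attempt and no reset: what is moved stays moved. The work goes in short steps, Python scripts to look and compute and a tool call to move; the robot and the scene stay as the last step left them, time stands still between calls to the robot, and variables do not carry over. Pictures are saved under pics/ and viewed, about 8 in all and at most 12, crops included, and the job is handed in when it is done.

Besides the shell and the picture viewer there is one more tool, called after "Request:" by a JSON object that holds its "name" and its "arguments", one argument or row to a line. jog_arm: Moves the arm, as the interface text tells. Its arguments: {"type":"object","properties":{"moves":{"type":"array","items":{"type":"array","items":{"type":"number"}}},"grip":{"type":"number"},"grip_force":{"type":"number"}},"required":["moves"]}

```bash
ls; mkdir -p pics; python3 - <<'E'
from station import ctrl
import cv2,numpy as np
o=ctrl.get_obs();print(o)
for n in("scene","top"):
    cv2.imwrite(f"pics/{n}0.png",ctrl.get_image(n)[:,:,::-1]);p=ctrl.camera_params(n);print(n,{k:(np.round(v,4).tolist()) for k,v in p.items() if not isinstance(v,str)})
print(ctrl.camera_params("wrist"))
E
```

```text
pics
{'t': 0.0, 'q': array([ 1.09499264e+00,  5.33229487e-02,  1.61426628e+00,  2.42368481e-05,
        1.47597040e+00, -1.19029496e-01]), 'dq': array([ 1.76976536e-04, -1.68827736e-03,  1.38509487e-04,  1.51788675e-03,
        1.32857585e-03,  6.86950276e-05]), 'effort': array([-5.16854889e-04, -3.93680978e+01, -3.70179927e+01, -1.77190377e-04,
        7.23450183e-03, -4.38232448e-06]), 'tool_pos': array([0.21801625, 0.58509999, 0.23010058]), 'tool_rot': array([-1.55448527,  0.28048779, -0.27954176]), 'contact_force': array([-1.19305742,  0.09195801,  0.44220389]), 'wrist_torque': array([0.0058526 , 0.00412848, 0.0039575 ]), 'opening': 0.0853841934804173}
scene {'fx': 487.5262, 'fy': 487.5262, 'cx': 319.2636, 'cy': 204.569, 'pose': [[-0.7787, -0.4983, 0.3813, 0.9339], [0.6272, -0.6332, 0.4535, 0.3768], [0.0154, 0.5923, 0.8056, 0.8019], [0.0, 0.0, 0.0, 1.0]]}
top {'fx': 453.2448, 'fy': 453.2448, 'cx': 320.1398, 'cy': 192.7506, 'pose': [[-0.02, 0.9928, -0.1182, 0.4917], [-0.9997, -0.0187, 0.0127, 0.013], [0.0104, 0.1184, 0.9929, 1.0731], [0.0, 0.0, 0.0, 1.0]]}
{'fx': 344.5587521795493, 'fy': 344.5587521795493, 'cx': 323.4315229968312, 'cy': 196.80120181897394, 'T_tool_cam': array([[ 1.14342807e-03, -9.60789389e-01, -2.77276834e-01,
        -6.91934217e-02],
       [ 1.78980065e-04,  2.77277208e-01, -9.60789945e-01,
        -1.42628437e-01],
       [ 9.99999330e-01,  1.04896717e-03,  4.89008690e-04,
         1.03664797e-03],
       [ 0.00000000e+00,  0.00000000e+00,  0.00000000e+00,
         1.00000000e+00]])}
```

View pics/scene0.png

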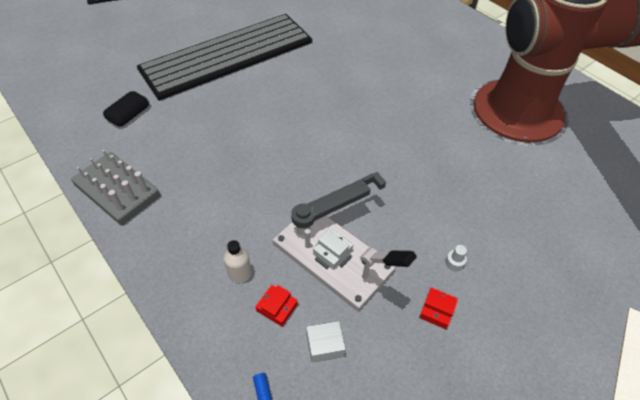

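View pics/top0.png

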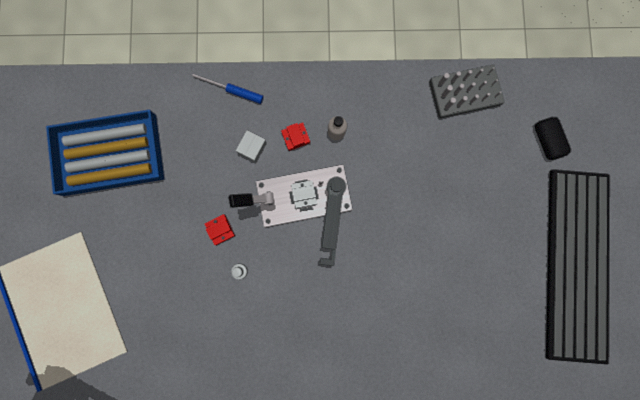

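The top view shows the fixture plate (corners about (258,182), (345,166), (352,210), (264,227)). The strap's pivot is at (336,185) and its tip at (327,262). The lever grip is at (240,200), the workpiece in the nest at (304,195), the pin at (239,271), the bottle at (337,128) and the block at (251,146). Red decoys are at (295,136) and (220,230). One close crop to measure from.

```bash
cat > h.py <<'E'
from station import ctrl
import numpy as np,cv2
from scipy.spatial.transform import Rotation as R
def ray(n,u,v,z):
    p=ctrl.camera_params(n);T=p["pose"];d=T[:3,:3]@np.array([(u-p["cx"])/p["fx"],-(v-p["cy"])/p["fy"],-1]);c=T[:3,3]
    return c+d*(z-c[2])/d[2]
def proj(n,P):
    p=ctrl.camera_params(n);T=p["pose"];q=T[:3,:3].T@(np.asarray(P)-T[:3,3])
    return np.array([p["cx"]-p["fx"]*q[0]/q[2],p["cy"]+p["fy"]*q[1]/q[2]])
E
python3 - <<'E'
from h import *
im=cv2.imread("pics/top0.png")[150:290,200:360]
cv2.imwrite("pics/crop.png",cv2.resize(im,None,fx=4.5,fy=4.5,interpolation=cv2.INTER_CUBIC)[:600])
for n,u,v,z in [("c1",258,182,.02),("c2",345,166,.02),("c3",352,210,.02),("c4",264,227,.02),("piv",336,185,.086),("tip",327,264,.076),("pin",239,271,.05),("bottle",337,122,.1),("block",251,144,.036),("grip",240,200,.14)]: print(n,ray("top",u,v,z).round(3))
E
```

```text
c1 [0.645 0.145 0.02 ]
c2 [ 0.679 -0.06   0.02 ]
c3 [ 0.575 -0.074  0.02 ]
c4 [0.54  0.131 0.02 ]
piv [ 0.626 -0.035  0.086]
tip [ 0.454 -0.012  0.076]
pin [0.442 0.184 0.05 ]
bottle [ 0.764 -0.04   0.1  ]
block [0.733 0.159 0.036]
grip [0.591 0.167 0.14 ]
```

View pics/crop.png

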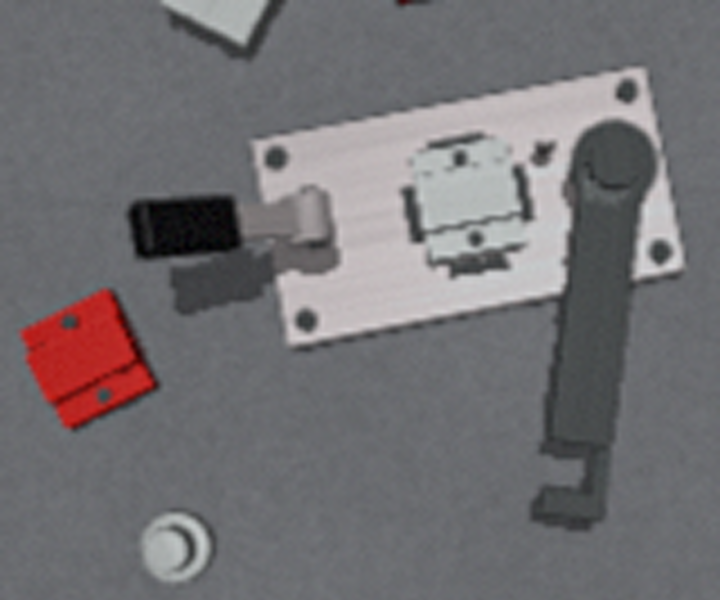

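Crop: the strap nut centre is at (614,162), the strap tip at (570,520), the lever grip at (185,228) and the stud at (313,225). The grey-silver workpiece in the nest is at (470,200); the red blocks and the loose light block are look-alikes to leave alone. Next I fit the fixture pose and strap angle.

```bash
cat >> h.py <<'E'
def crop(u,v): return 200+(u+.5)/4.5-.5,150+(v+.5)/4.5-.5
def fix(q,yaw,x,y): # fixture->world xy
    c,s=np.cos(yaw),np.sin(yaw); return np.array([x+c*q[0]-s*q[1],y+s*q[0]+c*q[1]])
E
python3 - <<'E'
from h import *
from scipy.optimize import least_squares
F=[(-55,100),(55,100),(55,-110),(-55,-110)];C=[(290,348),(252,141),(644,68),(686,270)]
W=[ray("top",*crop(*c),.02)[:2] for c in C]
r=least_squares(lambda p:np.ravel([fix(np.array(f)/1e3,*p)-w for f,w in zip(F,W)]),[.16,.6,.04])
print("fixture yaw,x,y",r.x.round(4),"res mm",(r.fun*1e3).round(1))
pv=fix((0,-.08),*r.x);print("pivot",pv,"nut px",ray("top",*crop(614,162),.086).round(4),"stud",fix((0,.07),*r.x),ray("top",*crop(313,218),.095).round(3))
# strap edges, top face
for c in [(575,200),(553,440),(635,205),(612,440),(603,525)]: 
    w=ray("top",*crop(*c),.076)[:2]-pv;print(c,"r",np.hypot(*w).round(4),"ang",np.arctan2(w[1],w[0]).round(3))
e1=ray("top",*crop(575,200),.076)-ray("top",*crop(553,440),.076);e2=ray("top",*crop(638,205),.076)-ray("top",*crop(613,440),.076)
for e in(e1,e2):
    a=np.arctan2(-e[1],-e[0])%(2*np.pi);print("strap yaw",a,"joint",r.x[0]+np.pi/2+1.75-a)
o=ctrl.get_obs();M=R.from_rotvec(o["tool_rot"]).as_matrix();print(M.round(3),ctrl.grip_depth)
E
```

```text
fixture yaw,x,y [0.1727 0.6107 0.043 ] res mm [-0.4  1.  -0.1  0.7  1.2 -0.9 -0.7 -0.8]
pivot [ 0.62440833 -0.03581786] nut px [ 0.6243 -0.0349  0.086 ] stud [0.59862833 0.11195018] [0.599 0.111 0.095]
(575, 200) r 0.0265 ang 2.28
(553, 440) r 0.1384 ang 2.898
(635, 205) r 0.0224 ang -2.709
(612, 440) r 0.135 ang 3.107
(603, 525) r 0.1759 ang 3.084
strap yaw 3.028879318131474 joint 0.4646411788137641
strap yaw 3.0107275688264936 joint 0.4827929281187444
[[ 0.937 -0.001  0.349]
 [-0.349 -0.002  0.937]
 [-0.    -1.    -0.002]] 0.0187
```

Request:
{"name": "jog_arm", "arguments": {
  "moves": [
    [34,0,-32,0,0,0],
    [34,0,-32,0,0,0],
    [34,0,-32,0,0,0],
    [34,0,-32,0,0,0],
    [34,0,-32,0,0,0],
    [34,0,-32,0,0,0],
    [34,0,-32,0,0,0],
    [34,0,-32,0,0,0],
    [34,0,-32,0,0,0],
    [34,0,-32,0,0,0],
    [34,0,-32,0,0,0],
    [0,0,0,0,0,0]
  ],
  "grip": 0
}}

```text
t: 1.3
tool_pos: [0.4472, 0.1209, 0.2309]
tool_rot: [-1.553, 0.286, -0.286]
contact_force: [-0.5, 0.6, -0.1]
opening: -0.0004
```

```bash
cat >> h.py <<'E'
def delta(target,beta=None):
    o=ctrl.get_obs();M=R.from_rotvec(o["tool_rot"]).as_matrix();b=np.arctan2(M[1,2],M[0,2])
    print("t",o["t"],"pos",o["tool_pos"].round(4),"beta",b.round(3),"F",o["contact_force"].round(1),"open",round(o["opening"],4))
    print("M y",M[:,1].round(3),"tool delta mm",(M.T@(np.array(target)-o["tool_pos"])*1e3).round(1),"wy",None if beta is None else round(b-beta,3))
E
python3 -c "
from h import *
delta((.5437,-.0741,.15),1.44)"
```

```text
t 1.3 pos [0.4472 0.1209 0.2309] beta 1.207 F [-0.5  0.6 -0.1] open -0.0004
M y [-0.    -0.002 -1.   ] tool delta mm [ 159.6   81.2 -147.7] wy -0.233
```

Request:
{"name": "jog_arm", "arguments": {
  "moves": [
    [32,0,-29.5,0,0,0],
    [32,0,-29.5,0,0,0],
    [32,0,-29.5,0,0,0],
    [32,0,-29.5,0,0,0],
    [32,0,-29.5,0,0,0],
    [0,20,0,0,-0.115,0],
    [0,30,0,0,-0.115,0],
    [0,30,0,0,0,0],
    [0,0,0,0,0,0]
  ]
}}

```text
t: 2.2
tool_pos: [0.5406, -0.0673, 0.1456]
tool_rot: [-1.566, 0.108, -0.091]
contact_force: [-1.1, 0.7, -0.9]
opening: 0.0001
```

```bash
python3 - <<'E'
from h import *
delta((.5437,-.0741,.052),1.44)
a=ctrl.get_image("wrist")[:,:,::-1];b=ctrl.get_image("top")[140:290,190:390,::-1]
b=cv2.resize(b,(533,400));cv2.imwrite("pics/w1.png",cv2.resize(np.hstack([a,b]),None,fx=.68,fy=.68))
E
```

```text
t 2.2 pos [ 0.5406 -0.0673  0.1456] beta 1.444 F [-1.1  0.7 -0.9] open 0.0001
M y [-0.01   0.003 -1.   ] tool delta mm [ 4.9 93.6 -6.5] wy 0.004
```

View pics/w1.png

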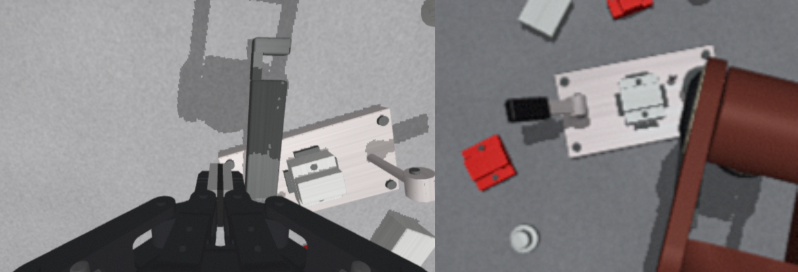

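The wrist view shows the shut fingers at (220,190), beside the strap's trailing edge (x about 247) and parallel to it, with the space below clear. I'll descend.

Request:
{"name": "jog_arm", "arguments": {
  "moves": [
    [5,15,-7,0,0,0],
    [0,30,0,0,0,0],
    [0,30,0,0,0,0],
    [0,18,0,0,0,0],
    [0,0,0,0,0,0],
    [0,0,0,0,0,0]
  ]
}}

```text
t: 2.9
tool_pos: [0.5492, -0.0769, 0.0593]
tool_rot: [-1.569, 0.098, -0.101]
contact_force: [0.5, 0.4, 0.8]
opening: 0.0002
```

```bash
python3 -c "
from h import *
delta((.5437,-.0741,.052),1.44)
pv=np.array([.6244,-.0358]); 
# arc plan: target TCP for joint values
yaw=.1727
for j in (.475,.7,1.0,1.3,1.6,1.75):
    psi=yaw+np.pi/2+1.75-j;u=np.array([np.cos(psi),np.sin(psi)]);n=np.array([-u[1],u[0]]);print(j,(pv+.075*u+.0305*n).round(4),'beta',round(psi-np.pi/2,3))
"
```

```text
t 2.9 pos [ 0.5492 -0.0769  0.0593] beta 1.444 F [0.5 0.4 0.8] open 0.0002
M y [ 0.002 -0.001 -1.   ] tool delta mm [-5.8  7.3  2.1] wy 0.004
0.475 [ 0.5462 -0.0569] beta 1.448
0.7 [ 0.5435 -0.0389] beta 1.223
1.0 [ 0.5462 -0.0148] beta 0.923
1.3 [0.5559 0.0073] beta 0.623
1.6 [0.5717 0.0257] beta 0.323
1.75 [0.5815 0.0328] beta 0.173
```

Request:
{"name": "jog_arm", "arguments": {
  "moves": [
    [-4,7,3,0,0,0],
    [0,0,8,0,0,0],
    [0,0,8,0,0,0],
    [-2.7,0,7.6,0,0.1,0],
    [-2.7,0,7.6,0,0.1,0],
    [-2.7,0,7.6,0,0.1,0],
    [-2.7,0,7.6,0,0.1,0],
    [0,0,0,0,0,0]
  ]
}}

```text
t: 3.7
tool_pos: [0.5451, -0.024, 0.052]
tool_rot: [-1.531, 0.411, -0.412]
contact_force: [-0.2, -0.7, -0.2]
opening: -0.0001
```

```bash
python3 - <<'E'
from h import *
delta((.5437,-.0275,.052),1.04)
a=ctrl.get_image("wrist")[:,:,::-1];b=ctrl.get_image("scene")[130:330,220:480,::-1]
b=cv2.resize(b,(520,400));cv2.imwrite("pics/w2.png",cv2.resize(np.hstack([a,b]),None,fx=.68,fy=.68))
E
```

```text
t 3.7 pos [ 0.5451 -0.024   0.052 ] beta 1.046 F [-0.2 -0.7 -0.2] open -0.0001
M y [ 0.001  0.    -1.   ] tool delta mm [ 0.5 -0.  -3.7] wy 0.006
```

View pics/w2.png

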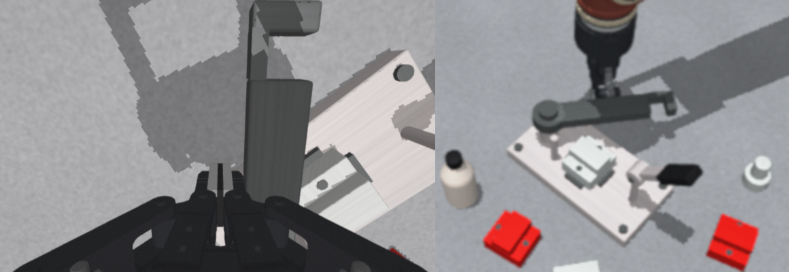

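The strap is swinging with the finger flat on its edge, and nothing else is being touched. I'll continue the arc.

Request:
{"name": "jog_arm", "arguments": {
  "moves": [
    [-2.7,0,7.6,0,0.1,0],
    [-2.7,0,7.6,0,0.1,0],
    [-2.7,0,7.6,0,0.1,0],
    [-2.7,0,7.6,0,0.1,0],
    [-2.7,0,7.6,0,0.1,0],
    [-2.7,0,7.6,0,0.1,0],
    [-2.7,0,7.6,0,0.1,0],
    [0,0,0,0,0,0],
    [0,0,0,0,0,0]
  ]
}}

```text
t: 4.7
tool_pos: [0.5705, 0.0237, 0.0513]
tool_rot: [-1.353, 0.95, -0.95]
contact_force: [0.2, 0.3, -0.0]
opening: 0.0003
```

```bash
python3 - <<'E'
from h import *
delta((.5815,.0328,.052),.173)
E
```

```text
t 4.7 pos [0.5705 0.0237 0.0513] beta 0.347 F [ 0.2  0.3 -0. ] open 0.0003
M y [ 0.  0. -1.] tool delta mm [-4.8 -0.7 13.4] wy 0.174
```

Nearly home; now I'll rotate and push in small steps, watching the force.

Request:
{"name": "jog_arm", "arguments": {
  "moves": [
    [-2,0,5,0,0.07,0],
    [-2,0,5,0,0.07,0],
    [0,0,1.5,0,0.03,0],
    [0,0,0,0,0,0]
  ]
}}

```text
t: 5.1
tool_pos: [0.5796, 0.0309, 0.0509]
tool_rot: [-1.288, 1.08, -1.078]
contact_force: [-2.0, 0.2, 0.6]
opening: -0.0001
```

Request:
{"name": "jog_arm", "arguments": {
  "moves": [
    [0,0,1.5,0,0,0],
    [0,0,0,0,0,0]
  ]
}}

```text
t: 5.3
tool_pos: [0.5811, 0.0312, 0.0509]
tool_rot: [-1.288, 1.08, -1.078]
contact_force: [-1.5, 0.8, -0.2]
opening: 0.0001
```

Request:
{"name": "jog_arm", "arguments": {
  "moves": [
    [0,0,1,0,0,0],
    [0,0,0,0,0,0]
  ]
}}

```text
t: 5.5
tool_pos: [0.5824, 0.0314, 0.051]
tool_rot: [-1.287, 1.08, -1.079]
contact_force: [-2.4, 1.2, -0.5]
opening: 0.0001
```

Request:
{"name": "jog_arm", "arguments": {
  "moves": [
    [0,0,1,0,0,0],
    [0,0,0,0,0,0]
  ]
}}

```text
t: 5.7
tool_pos: [0.583, 0.0316, 0.051]
tool_rot: [-1.288, 1.081, -1.079]
contact_force: [-4.7, 1.6, -0.2]
opening: 0.0002
```

Request:
{"name": "jog_arm", "arguments": {
  "moves": [
    [0,0,1,0,0,0],
    [0,0,0,0,0,0]
  ]
}}

```text
t: 5.9
tool_pos: [0.5831, 0.0316, 0.051]
tool_rot: [-1.29, 1.083, -1.078]
contact_force: [-9.3, -0.1, 3.9]
opening: -0.0
```

Request:
{"name": "jog_arm", "arguments": {
  "moves": [
    [0,0,0.7,0,0,0],
    [0,0,0,0,0,0]
  ]
}}

```text
t: 6.1
tool_pos: [0.5831, 0.0316, 0.051]
tool_rot: [-1.291, 1.084, -1.077]
contact_force: [-11.7, 0.2, 5.2]
opening: -0.0
```

The position stopped advancing while the force rose to about 12 N, so the strap is on its stop. I'll back off and check.

Request:
{"name": "jog_arm", "arguments": {
  "moves": [
    [0,0,-8,0,0,0],
    [0,0,-10,0,0,0],
    [0,-30,0,0,0,0],
    [0,-45,0,0,0,0],
    [0,-45,0,0,0,0],
    [0,0,0,0,0,0]
  ]
}}

```text
t: 6.7
tool_pos: [0.5726, 0.0281, 0.1807]
tool_rot: [-1.276, 1.067, -1.09]
contact_force: [1.0, -0.1, 0.8]
opening: -0.0001
```

```bash
cat >> h.py <<'E'
def fd(fx,fy,z): delta((*fix((fx,fy),.1727,.6107,.043),z),.173)
E
python3 - <<'E'
from h import *
fd(0,.06,.165)
a=ctrl.get_image("wrist")[:,:,::-1];b=ctrl.get_image("scene")[130:330,220:480,::-1]
b=cv2.resize(b,(520,400));cv2.imwrite("pics/w3.png",cv2.resize(np.hstack([a,b]),None,fx=.68,fy=.68))
E
```

```text
t 6.7 pos [0.5726 0.0281 0.1807] beta 0.174 F [ 1.  -0.1  0.8] open -0.0001
M y [ 0.017 -0.002 -1.   ] tool delta mm [-68.2  16.   39.9] wy 0.001
```

View pics/w3.png

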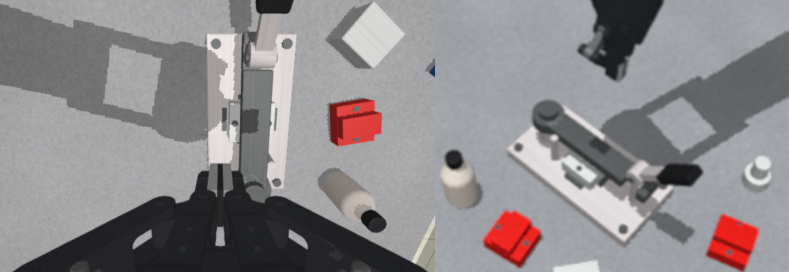

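The strap lies along the plate with the stud in its notch; the lever is still raised. Next I move above the strap in front of the lever.

Request:
{"name": "jog_arm", "arguments": {
  "moves": [
    [0,0,20,0,0,0],
    [-10,0,20,0,0,0],
    [-25,0,0,0,0,0],
    [-25,8,0,0,0,0],
    [0,6,0,0,0,0],
    [0,0,0,0,0,0],
    [0,0,0,0,0,0]
  ]
}}

```text
t: 7.5
tool_pos: [0.5961, 0.094, 0.1561]
tool_rot: [-1.288, 1.082, -1.08]
contact_force: [-0.7, -0.4, 0.0]
opening: -0.0001
```

```bash
python3 - <<'E'
from h import *
fd(0,.08,.158)
a=ctrl.get_image("wrist")[:,:,::-1];b=ctrl.get_image("scene")[130:330,220:480,::-1]
b=cv2.resize(b,(520,400));cv2.imwrite("pics/w4.png",cv2.resize(np.hstack([a,b]),None,fx=.68,fy=.68))
E
```

```text
t 7.5 pos [0.5961 0.094  0.1561] beta 0.173 F [-0.7 -0.4  0. ] open -0.0001
M y [-0.002 -0.    -1.   ] tool delta mm [-27.2  -1.9   5.7] wy 0.0
```

View pics/w4.png

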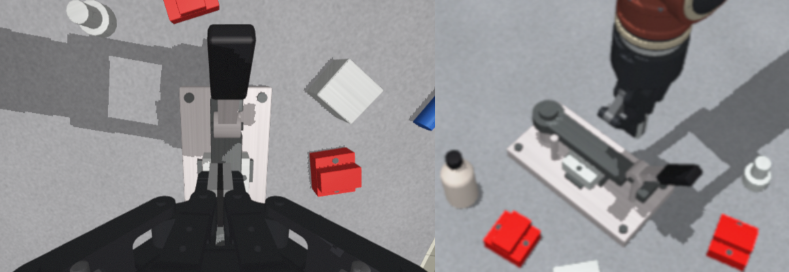

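The finger is lined up with the lever's grip, needing 5.7 mm sideways. I'll start the arc on the pad.

Request:
{"name": "jog_arm", "arguments": {
  "moves": [
    [-17,-2,5.5,0,0,0],
    [-17,0,0,0,0,0],
    [-7,3,0,0,0,0],
    [-6,4,0,0,0,0],
    [-6,4.5,0,0,0,0],
    [-6,5,0,0,0,0],
    [-5,5.7,0,0,0,0],
    [-4.6,6,0,0,0,0],
    [0,0,0,0,0,0]
  ]
}}

```text
t: 8.5
tool_pos: [0.5898, 0.1638, 0.13]
tool_rot: [-1.287, 1.081, -1.079]
contact_force: [0.6, 0.1, 0.6]
opening: 0.0
```

```bash
python3 - <<'E'
from h import *
fd(0,.1215,.130)
E
```

```text
t 8.5 pos [0.5898 0.1638 0.13  ] beta 0.174 F [0.6 0.1 0.6] open 0.0
M y [-0.001  0.    -1.   ] tool delta mm [ 1.1 -0.  -0.2] wy 0.001
```

Request:
{"name": "jog_arm", "arguments": {
  "moves": [
    [-3,6.5,0,0,0,0],
    [-3,6.5,0,0,0,0],
    [-1.8,5.5,0,0,0,0],
    [-1.7,5.5,0,0,0,0],
    [-1,5.5,0,0,0,0],
    [0,0,0,0,0,0]
  ]
}}

```text
t: 9.1
tool_pos: [0.5878, 0.1735, 0.1003]
tool_rot: [-1.288, 1.081, -1.08]
contact_force: [0.3, 0.1, 0.1]
opening: 0.0001
```

Request:
{"name": "jog_arm", "arguments": {
  "moves": [
    [-1,4,0,0,0,0],
    [0,0,0,0,0,0]
  ]
}}

```text
t: 9.3
tool_pos: [0.5877, 0.1741, 0.0965]
tool_rot: [-1.288, 1.081, -1.08]
contact_force: [-0.3, -0.5, 0.3]
opening: -0.0001
```

Request:
{"name": "jog_arm", "arguments": {
  "moves": [
    [0,1.5,0,0,0,0],
    [0,0,0,0,0,0]
  ]
}}

```text
t: 9.5
tool_pos: [0.5878, 0.1744, 0.0956]
tool_rot: [-1.287, 1.081, -1.08]
contact_force: [0.4, 0.7, 0.4]
opening: 0.0
```

Request:
{"name": "jog_arm", "arguments": {
  "moves": [
    [0,1,0,0,0,0],
    [0,0,0,0,0,0]
  ]
}}

```text
t: 9.7
tool_pos: [0.5881, 0.1745, 0.0951]
tool_rot: [-1.287, 1.08, -1.08]
contact_force: [-1.0, -0.5, 2.0]
opening: 0.0002
```

Request:
{"name": "jog_arm", "arguments": {
  "moves": [
    [0,1,0,0,0,0],
    [0,0,0,0,0,0]
  ]
}}

```text
t: 9.9
tool_pos: [0.5881, 0.1746, 0.095]
tool_rot: [-1.287, 1.08, -1.08]
contact_force: [-2.7, -1.1, 6.6]
opening: 0.0002
```

Request:
{"name": "jog_arm", "arguments": {
  "moves": [
    [0,1,0,0,0,0],
    [0,0,0,0,0,0]
  ]
}}

```text
t: 10.1
tool_pos: [0.5882, 0.1745, 0.0949]
tool_rot: [-1.287, 1.08, -1.08]
contact_force: [-5.2, -1.5, 9.8]
opening: 0.0001
```

```bash
python3 - <<'E'
from h import *
fd(0,.134,.095)
b=ctrl.get_image("scene")[130:330,220:480,::-1]
cv2.imwrite("pics/w5.png",cv2.resize(b,(780,600)))
E
```

```text
t 10.1 pos [0.5882 0.1745 0.0949] beta 0.174 F [-5.2 -1.5  9.8] open 0.0001
M y [-0. -0. -1.] tool delta mm [-0.5 -0.1 -0.5] wy 0.001
```

View pics/w5.png

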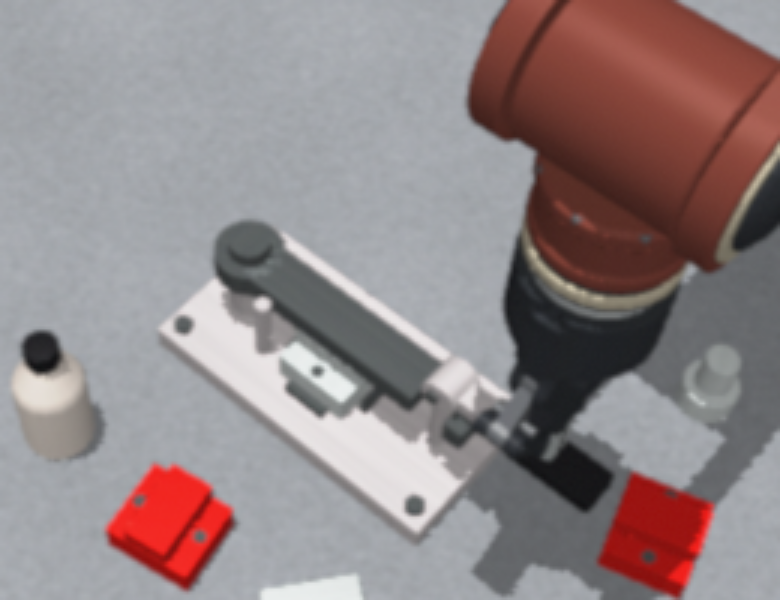

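The lever lies level: the finger stopped at z 94.9 mm (expected 95) with about 10 N. I'll retreat and verify.

Request:
{"name": "jog_arm", "arguments": {
  "moves": [
    [0,-10,0,0,0,0],
    [0,-30,0,0,0,0],
    [0,-45,0,0,0,0],
    [0,-45,0,0,0,0],
    [0,0,-45,0,0,0],
    [0,0,-45,0,0,0],
    [0,0,-45,0,0,0],
    [-20,0,-40,0,0,0],
    [-40,0,-20,0,0,0],
    [-45,0,0,0,0,0],
    [-45,0,0,0,0,0],
    [0,0,0,0,0,0]
  ]
}}

```text
t: 11.35
tool_pos: [0.3687, 0.2923, 0.2235]
tool_rot: [-1.287, 1.076, -1.074]
contact_force: [0.3, -0.4, -0.5]
opening: 0.0001
```

```bash
python3 - <<'E'
from h import *
fd(0,.134,.095)
b=ctrl.get_image("top")[150:283,200:360,::-1].copy()
b=cv2.resize(b,None,fx=4.5,fy=4.5,interpolation=cv2.INTER_CUBIC)
# predicted closed strap edges + lever tip
pv=fix((0,-.08),.1727,.6107,.043)
for x in(-.016,.016):
  for y in(-.05,.06):
    p=proj("top",(*fix((x,y),.1727,.6107,.043),.076));cv2.circle(b,tuple(int(k) for k in ((p-[200,150]+.5)*4.5)),3,(0,255,255),-1)
for x in(-.013,.013):
    p=proj("top",(*fix((x,.175),.1727,.6107,.043),.095));cv2.circle(b,tuple(int(k) for k in ((p-[200,150]+.5)*4.5)),3,(0,255,255),-1)
cv2.imwrite("pics/end.png",b)
E
```

```text
t 11.35 pos [0.3687 0.2923 0.2235] beta 0.18 F [ 0.3 -0.4 -0.5] open 0.0001
M y [ 0.     0.002 -1.   ] tool delta mm [155.  128.3 194.3] wy 0.007
```

View pics/end.png

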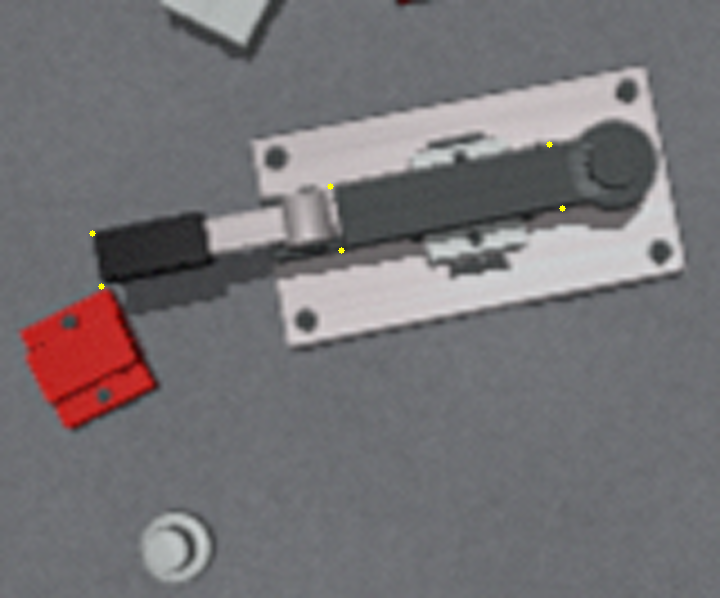

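The strap edges and lever tip lie on the predicted closed outline, and the workpiece and the pin have not moved. Handing in.

```bash
python3 -c "
from station import ctrl
print(ctrl.finish_job())"
```

```text
the job is handed in; nothing more can be done
None
```

The clamp is closed and the job is handed in at about 11.4 s of the 48 s allowed; the hand-in reports no verdict.

- **Strap:** I swung it home with the back of the shut fingers. At the stop it no longer advanced while the push force rose to about 12 N. The picture after backing off showed the stud in the notch with the lever still raised.
- **Lever:** I then pushed it down along its arc. It stopped at its limit with the finger at z 94.9 mm (95 expected for level) and about 10 N.
- **Last check:** In the final top view, the strap edges and lever tip match the predicted closed outline to within a pixel or two. The workpiece looked seated and the pin unmoved. The block shows only in part there and looks unchanged. The bottle is outside that crop; in the scene view with the lever down it stood where it was. The arm is clear, with contact force near zero. No check failed or disagreed.

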